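# Hold the spring-loaded board clamp open at its mark

## Robot

A 6-joint arm with a two-finger parallel gripper is mounted at the origin on a cart in front of the work surface, level with it; the furniture and walls round the work are solid. World frame = base frame: x ahead of the robot, y to its left, z up, the work surface at z = 0. Lengths are in m, angles in rad, forces in N, time in s.
With the tool pointing down it reaches from about 0.325 to 0.775 m from the base axis. Payload 9.3 kg.
Tool frame: the origin (TCP) lies midway between the tips of the shut fingers; the grasp point (between the pads) lies 19 mm behind it (pinch_z is the distance from the TCP to the grasp point, in m); z points along the fingers, y is the line along which they close (so a half turn about z gives the same grasp; the last joint's range is limited). The gripper opens to 85 mm and grips with 20 to 120 N. Pads are 22 mm wide; open, the fingers measure 114 mm over their backs; the gripper's body (76 mm by 85 mm) begins 54 mm behind the grasp point. The pads swing forward as they close: fully open they stand 13 mm farther back than shut.
Start: joints at [-1.27, 0.259, 0.021, 1.334, 0, 1.418], TCP at [0.241, -0.494, 0.231] pointing down, gripper open.
Joint ranges: [-3.04, 3.04], [-0.91, 1.82], [-1.04, 1.36], [-1.92, 1.95], [-1.52, 1.45], [-3.14, 3.14]. Speed limits (rad/s): [2.22, 2.22, 2.79, 3.14, 3.14, 3.14].

## Interface

Orientations are given as a unit quaternion [x, y, z, w].
In Python, from rig import observe, read_camera, job_done, pinch_z gives the robot as it stands.
- The arm moves only by the tool send_rows, never from a script. Its argument "plan" is a list of rows, each a list of 7 numbers: the shift along the tool's x, y, z in m, then the turn, a rotation vector about the tool's x, y, z in units of 8 degrees (1.0 is 8 degrees), then the opening, from -1 (shut) to 1 (fully open). A call has 1 to 5 rows; each row is the pose to reach, as a shift and turn from the pose commanded when the call began, along the tool's axes at that moment; what a row does not reach only later rows make up. A row lasts 1/10 s, in which the tool goes at most 50 mm and 8.59 degrees, less where a joint would pass 70% of its speed; a pose out of reach is approached as far as the arm can. A call with a gripper value outside its range is refused whole. The fingers move at their own pace and stop on an object; the grip force is fixed at half the most. Time passes only in rows, so rows that repeat a pose let the fingers close. It gives the time, the measured TCP pose, the force, the opening and the grip force at its end, in the units of the state.
- observe(): the state, without advancing time (a new reading comes with each control period).
- read_camera(name): name is "scene" or "top"; returns a dict with "img" (384x512x3 uint8, red, green, blue), "range_z" (384x512 float32, m along the optical axis (not along the pixel's ray), 0 where there is no reading), "mtx" (3x3 intrinsics, pixels), "D" ([k1, k2, p1, p2, k3] as OpenCV has them; the pictures are not rectified), "rvec" (rotation vector, rad) and "tvec" (3), from world to camera coordinates, as OpenCV has them. Camera axes: x right, y down, z forward; pixel columns grow to the right and rows downward; lengths in m; the calibration is good to about 2 mm. A picture is of the moment at which its call begins.
- job_done(): hands the job in; it is judged then, once.
The state is a dict: "clock": time; "joint_positions": joint angles; "qvel": joint speeds; "effort": joint torques, N m; "position": TCP position; "ee_rot": TCP orientation; "force": force on the tool from outside, world axes, zero at the start; "ft_torque": the same for the moment, N m; "opening": finger opening in m; "finger_force": force on a finger pad.
Only numpy, scipy, OpenCV 4.12 (cv2) and the standard library are available. Lean on these libraries where they do the work, as an engineer would, in place of code of your own. Each camera call takes 0.05 s, during which the arm holds its last target. There are 200 camera calls.

## Task

Open the board clamp for the next board: pull the locking pin straight up out of the clamp's base and put it in the metal pin cup, lowering its foot to the bottom of the cup before you let go (do not drop it in). Then take the T-handle, draw the spring-loaded carriage out until its pointer is level with the pointer of the index bracket, and finish still holding it there with the gripper, because it springs shut when released. Leave the power brick, the profile offcut and the corner bracket where they are.

Things in the scene. Friction and masses are not known exactly. Their poses are not given: they have to be found in the camera images.
- clamp: board clamp fixed to the worktop: aluminium base block 220 x 90 x 30 mm, fixed dark steel jaw near its rear (+x) end, top at 64 mm. Origin: centre of its underside; x along the slide, front to rear, z up; its -x end faces the robot, turned up to 0.4 rad either way. Pin hole on the centre line at x = -38.5 mm, 26 mm deep, 11 mm wide
- carriage (a joint): travel (m) of the carriage, a dark steel block 80 x 50 mm on the clamp's centre line, top 55 mm above the worktop: 0 = shut against the jaw, grows as it is pulled along the clamp's -x; stop at 0.065. A hidden spring pulls it shut with 6.5 N at 0, plus 1.3 N per 10 mm. The locking pin in its hole blocks it after about 4 mm
- handle (a point): centre of the T-handle's black crossbar on the carriage: round, 16 mm thick, 60 mm long along the clamp's y, 100 mm above the worktop (45 mm above the carriage) on a 12 mm stem; axes as the clamp's. Shut, it is at x = +20 mm, y = 0 in the clamp's frame; it moves with the carriage
- carriage_pointer (a point): tip of the small flat steel pointer on the carriage's right (-y) side, 55 mm above the worktop; axes as the clamp's. Shut, it is at x = 0, y = -33.5 mm in the clamp's frame; it moves with the carriage
- mark (a point): the mark: tip of the small flat steel pointer of the index bracket, a 25 mm high steel bracket fixed on the clamp's base right (-y) of the carriage; tip 55 mm above the worktop; axes as the clamp's. It is 25 to 50 mm in front (-x) of the carriage pointer's shut place. The carriage is at the mark when both tips have the same x in the clamp's frame
- lock_pin: loose steel locking pin, 130 mm long, 10 mm thick, with a head 20 mm thick over its top 24 mm; about 0.09 kg. Origin: centre of its foot; z along the pin to the head. It starts upright in the clamp's hole, in front of the carriage, foot 4 mm above the worktop, head from 110 to 134 mm above it
- pin_cup: open round aluminium cup fixed to the worktop, 60 mm outside, 54 mm inside, 80 mm high, floor 5 mm thick. Origin: centre of its underside, z up. It stands either left or right of the clamp
- power_brick: bystander: black power brick standing upright, 28 x 42 x 58 mm; origin under its centre. It stands on the other side of the clamp from the cup
- profile_offcut: bystander: upright offcut of aluminium profile, 30 x 30 x 62 mm; origin under its centre
- spare_bracket: bystander: cast metal corner bracket, 28 x 28 x 28 mm, on the thin red card at the right; origin under its centre
There are look-alikes about, which are no part of the job. Leave any blue look-alike of the pin_cup alone.

How it is judged:
On the way, in this order (a step that is already met when the one before it is completed fails the run):
1. the locking pin is pulled up out of the clamp, its foot above the carriage (height (world z) of lock_pin above 0.06 m), for 0.1 s.
2. the pin stands in the cup, foot at the bottom, let go (horizontal distance between lock_pin and pin_cup below 0.027 m and height (world z) of lock_pin below 0.02 m and contact force between the fingers and lock_pin below 0.1 N), for 0.3 s.
At the end, for the whole second after the job is handed in: The gripper holds the carriage still (over 2 N, under 5 mm/s), its pointer within 5 mm (half a pointer's width) of the mark along the slide; the pin stands in the cup with its foot under 20 mm above the worktop and within 27 mm of the cup's axis, untouched by fingers or carriage (all of step 2 and x of carriage_pointer in the frame of mark between -0.005 and 0.005 m and velocity of joint carriage between -0.005 and 0.005 m/s and contact force between the fingers and carriage above 2 N and contact force between lock_pin and carriage below 0.1 N); the arm keeps its last pose, push and grip.
It fails at once if the pin is let go with its foot more than 40 mm above the worktop (dropped) (contact force between the fingers and lock_pin below 0.05 N and height (world z) of lock_pin above 0.04 m).
It fails at once if the power brick is moved more than 30 mm (distance of power_brick from where it was at the start of the episode above 0.03 m).
It fails at once if the profile offcut is moved more than 30 mm (distance of profile_offcut from where it was at the start of the episode above 0.03 m).
It fails at once if the spare bracket is moved more than 30 mm (distance of spare_bracket from where it was at the start of the episode above 0.03 m).
It also fails if it takes over 51 s, if anything falls off the work surface, if the arm or the gripper's body presses on something with over 40 N, if the wrist force passes 120 N, or if a joint passes its speed limit or range.

## Working session

There is one attempt and no reset: what is moved stays moved. The work goes in short steps, Python scripts to look and compute and a tool call to move; the robot and the scene stay as the last step left them, time stands still between calls to the robot, and variables do not carry over. Pictures are saved under pics/ and viewed, at most 10 in all, crops included, and the job is handed in when it is done.

Besides the shell and the picture viewer there is one more tool, called after "Request:" by a JSON object that holds its "op" and its "data", one argument or row to a line. send_rows: Moves the arm, as the interface text tells. Its arguments: {"type":"object","properties":{"plan":{"type":"array","items":{"type":"array","items":{"type":"number"}}}},"required":["plan"]}

```bash
mkdir -p pics; cat > h.py <<'E'
import numpy as np, cv2, pickle
from rig import observe, read_camera, job_done, pinch_z
from scipy.spatial.transform import Rotation as R
def cam(n):
    c=read_camera(n); pickle.dump(c,open(f'{n}.pkl','wb')); return c
def ld(n): return pickle.load(open(f'{n}.pkl','rb'))
def rays(c,uv):
    p=cv2.undistortPoints(np.float64(uv).reshape(-1,1,2),c['mtx'],c['D']).reshape(-1,2)
    Rm=cv2.Rodrigues(np.float64(c['rvec']))[0]; t=np.float64(c['tvec']).ravel()
    return np.c_[p,np.ones(len(p))],Rm,t
def at_depth(c,uv):
    uv=np.array(uv).reshape(-1,2);d,Rm,t=rays(c,uv); z=np.array([c['range_z'][int(round(v)),int(round(u))] for u,v in uv])
    return (d*z[:,None]-t)@Rm
def at_z(c,uv,h):
    d,Rm,t=rays(c,uv); o=-Rm.T@t; w=d@Rm
    return o+w*((h-o[2])/w[:,2])[:,None]
def proj(c,P): return cv2.projectPoints(np.float64(P).reshape(-1,1,3),c['rvec'],c['tvec'],c['mtx'],c['D'])[0].reshape(-1,2)
def save(n,im): cv2.imwrite(f'pics/{n}.png',im[:,:,::-1])
E
python3 - <<'E'
from h import *
for n in('top','scene'):
    c=cam(n); save(n+'0',c['img'])
    d,Rm,t=rays(c,[[0,0]]); print(n,-Rm.T@t)
print(observe(),pinch_z)
E
```

```text
top [ 0.38140265 -0.06737988  1.03961635]
scene [ 0.01014615 -0.85686576  0.52317237]
{'clock': 0.1, 'joint_positions': array([-1.26961406e+00,  2.59139435e-01,  2.08493016e-02,  1.33372370e+00,
       -1.10177025e-05,  1.41820175e+00]), 'qvel': array([ 0.00148332, -0.00072533,  0.00106328,  0.00066182,  0.00053775,
        0.00021703]), 'effort': array([ 5.41947185e-03, -5.56688404e+01,  3.45075095e+01,  1.16002720e-02,
       -1.59194251e-04, -4.21300541e-06]), 'position': array([ 0.24101863, -0.49409417,  0.23072929]), 'ee_rot': array([ 9.74370869e-01,  2.24946747e-01, -5.06786993e-05, -6.06665365e-04]), 'force': array([-0.16206044,  0.25087646,  0.07981638]), 'ft_torque': array([ 0.0023731 , -0.02196808,  0.05625452]), 'finger_force': 0.0, 'opening': 0.08547373824225112} 0.0187
```

View pics/top0.png

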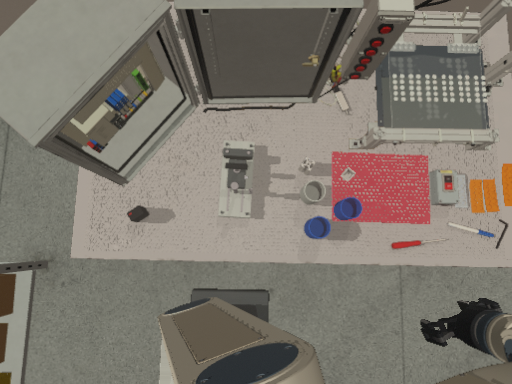

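View pics/scene0.png

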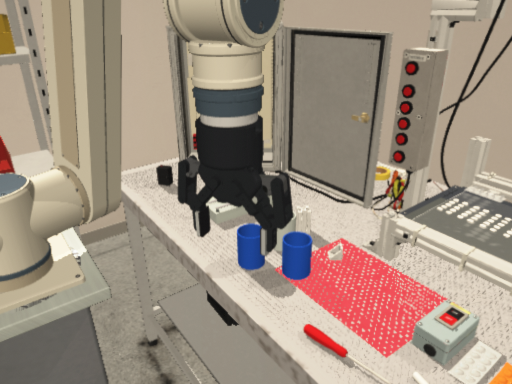

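The top view shows the clamp at about (237,178), the metal cup at (315,190), blue cups at (317,228) and (347,208), the brick at (138,213), the offcut at (308,164) and the bracket at (348,174). In the scene view the arm hides the clamp. I'll enlarge the top view.

```bash
python3 - <<'E'
from h import *
c=ld('top'); save('crop1',cv2.resize(c['img'][130:240,205:345],None,fx=5.5,fy=5.4,interpolation=cv2.INTER_CUBIC)) 
P=at_depth(c,[[315,190],[308,164],[317,228],[138,213],[225,200],[245,205]]);print(P.round(4))
# heights map around clamp
u,v=np.meshgrid(np.arange(215,330),np.arange(135,235)); uv=np.c_[u.ravel(),v.ravel()]
H=at_depth(c,uv)
z=H[:,2].reshape(u.shape); im=np.clip(z/0.14,0,1)*255
cv2.imwrite('pics/hm.png',cv2.resize(cv2.applyColorMap(im.astype('uint8'),cv2.COLORMAP_JET),None,fx=6,fy=6,interpolation=cv2.INTER_NEAREST))
for lo,hi in((.02,.04),(.048,.058),(.059,.068),(.09,.108),(.115,.14)):
    s=(H[:,2]>lo)&(H[:,2]<hi)&(u.ravel()<270); print(lo,s.sum(),np.median(H[s],0).round(4),uv[s].min(0),uv[s].max(0))
s=(H[:,2]>.072)&(H[:,2]<.088)&(u.ravel()>270)
print('rim',s.sum(),(H[s].max(0)+H[s].min(0))/2,H[s].max(0)-H[s].min(0))
E
```

```text
[[ 0.5418 -0.2667  0.0053]
 [ 0.6105 -0.2397  0.0426]
 [ 0.4312 -0.2722  0.0046]
 [ 0.4581  0.2273  0.0592]
 [ 0.5025 -0.0064  0.0348]
 [ 0.4905 -0.0631  0.0266]]
0.02 1510 [ 0.5254 -0.0374  0.0308] [219 140] [254 217]
0.048 370 [ 0.5729 -0.0397  0.0553] [224 155] [252 191]
0.059 266 [ 0.6318 -0.04    0.064 ] [223 148] [253 191]
0.09 85 [ 0.5854 -0.0368  0.1055] [226 162] [247 168]
0.115 52 [ 0.5283 -0.0365  0.1342] [231 182] [238 189]
rim 167 [ 0.4847747  -0.2564713   0.07834887] [0.14708852 0.06927843 0.01179213]
```

View pics/crop1.png

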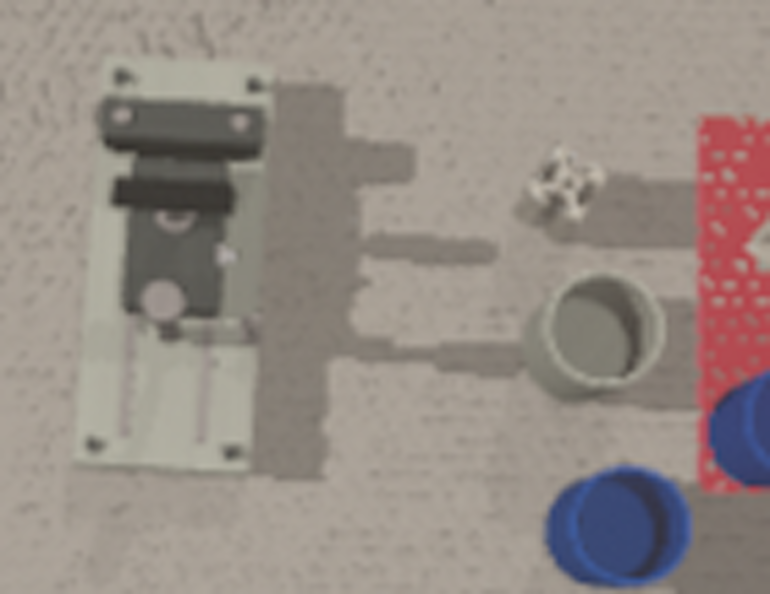

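View pics/hm.png

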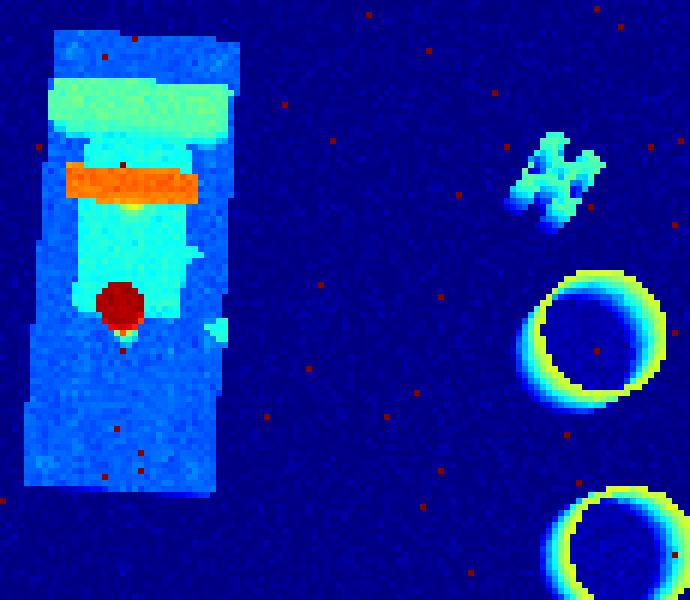

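The enlarged crop and height map show the base corners, the crossbar at heightmap (132,185), the pin head at (120,306), the carriage pointer tip near (200,254) and the bracket pointer tip near (206,327). I'll fit the clamp from these.

```bash
python3 - <<'E'
from h import *
c=ld('top')
u,v=np.meshgrid(np.arange(215,330),np.arange(135,235)); uv=np.c_[u.ravel(),v.ravel()]
H=at_depth(c,uv); L=u.ravel()<262
z=H[:,2]
# clamp rect: corners of base in image, on z=.03
cr=np.array([[105,57],[273,65],[250,468],[75,465]])/[5.5,5.4]+[205,130]
B=at_z(c,cr-[.4,.4],.03);print('corners',B.round(4),np.linalg.norm(np.diff(B[[0,1,2,3,0]],axis=0),axis=1))
s=L&(z>.022)&(z<.14)
r=cv2.minAreaRect((H[s&(z<.037)][:,:2]*1000).astype('float32'));print('rect',r)
ctr=B[:,:2].mean(0); a=B[:2].mean(0)-B[2:].mean(0); th=np.arctan2(a[1],a[0]); print('base ctr',ctr,'th',th)
# head
s=L&(z>.118)&(z<.139)&(u.ravel()<245);cl=cv2.minEnclosingCircle((H[s][:,:2]*1000).astype('float32'));print('head',cl,H[s].mean(0))
s=L&(z>.09)&(z<.109)&(v.ravel()<172); r=cv2.minAreaRect((H[s][:,:2]*1000).astype('float32'));print('bar',r,H[s].mean(0))
s=(u.ravel()>300)&(v.ravel()<205)&(z>.074)&(z<.09);
k=(H[:,0]>.49)&s;print('cup',cv2.minEnclosingCircle((H[k][:,:2]*1000).astype('float32')),k.sum())
s=(u.ravel()>298)&(v.ravel()<176)&(z>.035)&(z<.075);print('offcut',H[s].min(0),H[s].max(0))
pts=np.array([[203,254],[209,327]])/6+[215,135]-.5
pp=at_z(c,pts,.055); print('ptrs',pp.round(4))
R2=np.array([[np.cos(th),np.sin(th)],[-np.sin(th),np.cos(th)]])
print('ptr rel',(R2@(pp[:,:2]-ctr).T).T)
E
```

```text
corners [[ 0.6777  0.0034  0.03  ]
 [ 0.6757 -0.0853  0.03  ]
 [ 0.4586 -0.0781  0.03  ]
 [ 0.4581  0.0114  0.03  ]] [0.08873896 0.21721715 0.08946239 0.21974693]
rect ((568.4672241210938, -37.657527923583984), (91.41310119628906, 220.7007598876953), 88.04312133789062)
base ctr [ 0.56755068 -0.03714411] th -0.03450860936404983
head ((529.0445556640625, -35.2919807434082), 9.638632774353027) [ 0.52838096 -0.03573825  0.1334083 ]
bar ((587.4151000976562, -37.9144287109375), (57.16488265991211, 15.776004791259766), 87.17108154296875) [ 0.58687487 -0.03739993  0.10586306]
cup ((530.1043090820312, -251.46226501464844), 29.74661636352539) 86
offcut [ 0.58883495 -0.25567625  0.03520258] [ 0.62674358 -0.21629791  0.06749477]
ptrs [[ 0.5667 -0.0705  0.055 ]
 [ 0.5324 -0.0741  0.055 ]]
ptr rel [[ 0.00026355 -0.0333783 ]
 [-0.03385828 -0.03814648]]
```

```bash
cat >> h.py <<'E'
def go(x,y,z,yaw):
    """shift in tool axes [m], turn [8deg units] to TCP x,y,z tool-down with tool x at world yaw"""
    o=observe(); r=R.from_quat(o['ee_rot']); t=R.from_euler('z',yaw)*R.from_euler('x',np.pi)
    print('shift',r.inv().apply(np.array([x,y,z])-o['position']).round(4),'turn',((r.inv()*t).as_rotvec()/np.radians(8)).round(3),
      'pos',o['position'].round(4),'F',o['force'].round(1),'open',round(o['opening'],4),'ff',round(float(o['finger_force']),1),'q6',o['joint_positions'][5].round(2),'t',round(o['clock'],1))
E
python3 -c "
from h import *
go(.529,-.036,.2,-.035)"
```

```text
shift [ 0.4596 -0.2855  0.0312] turn [-9.000e-03  1.000e-03  3.501e+00] pos [ 0.241  -0.4941  0.2307] F [-0.2  0.3  0.1] open 0.0855 ff 0.0 q6 1.42 t 0.1
```

Request:
{"op": "send_rows", "data": {
  "plan": [
    [0.46, -0.2855, 0.0, 0, 0, 3.5, 1],
    [0.46, -0.2855, 0.0, 0, 0, 3.5, 1],
    [0.46, -0.2855, 0.0, 0, 0, 3.5, 1],
    [0.46, -0.2855, 0.0, 0, 0, 3.5, 1],
    [0.46, -0.2855, 0.0, 0, 0, 3.5, 1]
  ]
}}

```text
clock: 0.6
position: [0.3711, -0.2872, 0.2311]
ee_rot: [1.0, -0.019, -0.0, -0.0]
force: [-0.1, -0.5, -0.4]
opening: 0.0858
finger_force: 0.0
```

```bash
python3 -c "
from h import *
go(.529,-.036,.2,-.035)"
```

```text
shift [ 0.1483 -0.257   0.0311] turn [-0.002  0.001 -0.02 ] pos [ 0.3711 -0.2872  0.2311] F [-0.1 -0.5 -0.4] open 0.0858 ff 0.0 q6 2.34 t 0.6
```

```bash
python3 -c "
from h import *
go(.529,-.036,.2,.35)"
```

```text
shift [ 0.1483 -0.257   0.0311] turn [-3.000e-03  1.000e-03 -2.778e+00] pos [ 0.3711 -0.2872  0.2311] F [-0.1 -0.5 -0.4] open 0.0858 ff 0.0 q6 2.34 t 0.6
```

Request:
{"op": "send_rows", "data": {
  "plan": [
    [0.148, -0.257, 0.031, 0, 0, -2.75, 1],
    [0.148, -0.257, 0.031, 0, 0, -2.75, 1],
    [0.148, -0.257, 0.031, 0, 0, -2.75, 1],
    [0.148, -0.257, 0.031, 0, 0, -2.75, 1],
    [0.148, -0.257, 0.031, 0, 0, -2.75, 1]
  ]
}}

```text
clock: 1.1
position: [0.5027, -0.0759, 0.205]
ee_rot: [0.985, 0.174, -0.0, 0.0]
force: [1.2, -1.4, 0.6]
opening: 0.0853
finger_force: 0.0
```

```bash
python3 -c "
from h import *
go(.529,-.036,.104,.35)"
```

```text
shift [ 0.0384 -0.0285  0.101 ] turn [-0.     0.001 -0.005] pos [ 0.5027 -0.0759  0.205 ] F [ 1.2 -1.4  0.6] open 0.0853 ff 0.0 q6 2.48 t 1.1
```

Request:
{"op": "send_rows", "data": {
  "plan": [
    [0.0385, -0.0285, 0.03, 0, 0, 0, 1],
    [0.0385, -0.0285, 0.03, 0, 0, 0, 1],
    [0.0385, -0.0285, 0.03, 0, 0, 0, 1]
  ]
}}

```text
clock: 1.4
position: [0.5283, -0.0368, 0.1741]
ee_rot: [0.985, 0.175, -0.001, -0.0]
force: [-0.4, -0.4, -0.9]
opening: 0.0856
finger_force: 0.0
```

```bash
python3 -c "
from h import *
go(.529,-.036,.104,.35)"
```

```text
shift [ 0.0011 -0.0004  0.0701] turn [-0.01   0.017  0.012] pos [ 0.5283 -0.0368  0.1741] F [-0.4 -0.4 -0.9] open 0.0856 ff 0.0 q6 2.56 t 1.4
```

Request:
{"op": "send_rows", "data": {
  "plan": [
    [0.001, 0, 0.035, 0, 0, 0, 1],
    [0.001, 0, 0.07, 0, 0, 0, 1],
    [0.001, 0, 0.07, 0, 0, 0, 1],
    [0.001, 0, 0.07, 0, 0, 0, -1],
    [0.001, 0, 0.07, 0, 0, 0, -1]
  ]
}}

```text
clock: 1.9
position: [0.5303, -0.0386, 0.1074]
ee_rot: [0.985, 0.173, 0.001, 0.001]
force: [0.2, 1.4, 0.6]
opening: 0.059
finger_force: 0.0
```

Request:
{"op": "send_rows", "data": {
  "plan": [
    [0, 0, 0, 0, 0, 0, -1],
    [0, 0, 0, 0, 0, 0, -1],
    [0, 0, 0, 0, 0, 0, -1],
    [0, 0, 0, 0, 0, 0, -1],
    [0, 0, 0, 0, 0, 0, -1]
  ]
}}

```text
clock: 2.4
position: [0.5299, -0.0373, 0.1063]
ee_rot: [0.985, 0.174, 0.001, -0.0]
force: [-1.6, 1.2, 6.0]
opening: 0.0183
finger_force: 58.3
```

Request:
{"op": "send_rows", "data": {
  "plan": [
    [0, 0, -0.02, 0, 0, 0, -1],
    [0, 0, -0.04, 0, 0, 0, -1],
    [0, 0, -0.07, 0, 0, 0, -1],
    [0, 0, -0.105, 0, 0, 0, -1],
    [0, 0, -0.105, 0, 0, 0, -1]
  ]
}}

```text
clock: 2.9
position: [0.5312, -0.038, 0.2148]
ee_rot: [0.985, 0.174, 0.003, 0.001]
force: [0.2, 0.8, -1.0]
opening: 0.0182
finger_force: 58.8
```

```bash
python3 -c "
from h import *
go(.530,-.2515,.207,.35)"
```

```text
shift [-0.0742  0.2002  0.0082] turn [ 0.028 -0.042 -0.005] pos [ 0.5312 -0.038   0.2148] F [ 0.2  0.8 -1. ] open 0.0182 ff 58.8 q6 2.56 t 2.9
```

Request:
{"op": "send_rows", "data": {
  "plan": [
    [-0.015, 0.04, 0, 0, 0, 0, -1],
    [-0.03, 0.08, 0, 0, 0, 0, -1],
    [-0.045, 0.12, 0, 0, 0, 0, -1],
    [-0.06, 0.16, 0, 0, 0, 0, -1],
    [-0.074, 0.2, 0, 0, 0, 0, -1]
  ]
}}

```text
clock: 3.4
position: [0.5279, -0.2525, 0.2099]
ee_rot: [0.985, 0.174, -0.0, -0.0]
force: [1.3, -0.2, -0.7]
opening: 0.018
finger_force: 58.9
```

Request:
{"op": "send_rows", "data": {
  "plan": [
    [0, 0, 0, 0, 0, 0, -1],
    [0, 0, 0, 0, 0, 0, -1],
    [0, 0, 0, 0, 0, 0, -1]
  ]
}}

```text
clock: 3.7
position: [0.5282, -0.2502, 0.21]
ee_rot: [0.985, 0.174, -0.0, -0.0]
force: [0.8, -0.1, -0.5]
opening: 0.0181
finger_force: 58.9
```

```bash
python3 - <<'E'
from h import *
go(.530,-.2515,.11,.35)
c=cam('scene'); p=proj(c,[[.53,-.2515,.08],[.53,-.2515,.11]]);print(p)
x,y=p[0].astype(int); save('s1',cv2.resize(c['img'][y-110:y+60,x-110:x+90],None,fx=4,fy=3.5,interpolation=cv2.INTER_CUBIC)); print(x-110,y-110)
E
```

```text
shift [0.0013 0.002  0.1   ] turn [-0.006  0.002 -0.004] pos [ 0.5282 -0.2502  0.21  ] F [ 0.8 -0.1 -0.5] open 0.0181 ff 58.9 q6 2.21 t 3.7
[[282.93021466 213.94614055]
 [283.16499611 202.15108353]]
172 103
```

View pics/s1.png

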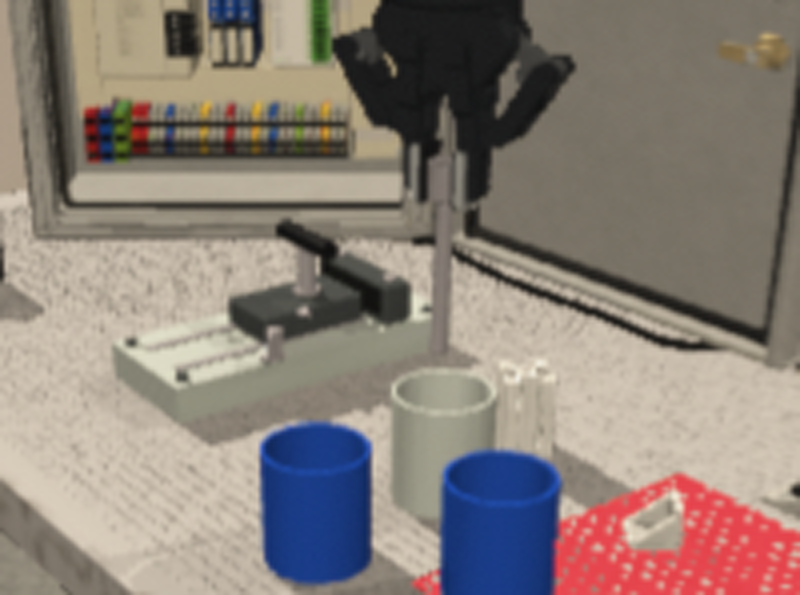

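The pin hangs straight, with its foot at crop (440,355), right above the metal cup's rim centre at (443,390). Lowering it now.

Request:
{"op": "send_rows", "data": {
  "plan": [
    [0.001, 0.002, 0.02, 0, 0, 0, -1],
    [0.001, 0.002, 0.045, 0, 0, 0, -1],
    [0.001, 0.002, 0.07, 0, 0, 0, -1],
    [0.001, 0.002, 0.09, 0, 0, 0, -1],
    [0.001, 0.002, 0.098, 0, 0, 0, -1]
  ]
}}

```text
clock: 4.25
position: [0.5294, -0.2507, 0.1107]
ee_rot: [0.985, 0.175, -0.001, -0.001]
force: [-0.8, -0.0, -0.3]
opening: 0.0185
finger_force: 58.9
```

Request:
{"op": "send_rows", "data": {
  "plan": [
    [0, 0, 0.002, 0, 0, 0, -1],
    [0, 0, 0.003, 0, 0, 0, -1],
    [0, 0, 0.004, 0, 0, 0, -1],
    [0, 0, 0.004, 0, 0, 0, -1]
  ]
}}

```text
clock: 4.65
position: [0.5303, -0.2526, 0.1091]
ee_rot: [0.985, 0.174, 0.0, 0.0]
force: [-0.1, -0.0, -0.7]
opening: 0.0181
finger_force: 58.9
```

Request:
{"op": "send_rows", "data": {
  "plan": [
    [0, 0, 0.001, 0, 0, 0, -1],
    [0, 0, 0.002, 0, 0, 0, -1],
    [0, 0, 0.002, 0, 0, 0, -1]
  ]
}}

```text
clock: 4.95
position: [0.5305, -0.2528, 0.1074]
ee_rot: [0.985, 0.174, 0.001, 0.001]
force: [0.4, -0.6, 6.4]
opening: 0.0182
finger_force: 59.9
```

Request:
{"op": "send_rows", "data": {
  "plan": [
    [0, 0, 0, 0, 0, 0, 1],
    [0, 0, 0, 0, 0, 0, 1],
    [0, 0, 0, 0, 0, 0, 1],
    [0, 0, 0, 0, 0, 0, 1],
    [0, 0, 0, 0, 0, 0, 1]
  ]
}}

```text
clock: 5.45
position: [0.53, -0.2525, 0.1062]
ee_rot: [0.985, 0.174, -0.0, -0.0]
force: [0.2, 0.0, -0.1]
opening: 0.0853
finger_force: 0.1
```

Request:
{"op": "send_rows", "data": {
  "plan": [
    [0, 0, 0, 0, 0, 0, 1],
    [0, 0, -0.02, 0, 0, 0, 1],
    [0, 0, -0.05, 0, 0, 0, 1],
    [0, 0, -0.1, 0, 0, 0, 1],
    [0, 0, -0.1, 0, 0, 0, 1]
  ]
}}

```text
clock: 5.95
position: [0.5319, -0.2536, 0.2126]
ee_rot: [0.985, 0.174, 0.003, 0.003]
force: [0.3, -0.6, 0.4]
opening: 0.0854
finger_force: 0.0
```

```bash
python3 - <<'E'
from h import *
go(.5875,-.038,.2,1.536)
c=cam('scene'); save('s2',cv2.resize(c['img'][103:273,172:372],None,fx=4,fy=3.5,interpolation=cv2.INTER_CUBIC))
# pointers, close crop
save('s3',cv2.resize(c['img'][175:215,220:275],None,fx=14,fy=14,interpolation=cv2.INTER_CUBIC))
e=np.array([np.cos(-.035),np.sin(-.035)]);n=np.array([-e[1],e[0]])
for x in(0,-.025,-.03,-.034,-.038,-.045):
  q=np.r_[np.array([.568,-.0374])+x*e-.0335*n,.055]; print(x,((proj(c,q)[0]-[220,175]+.5)*14).round(0))
E
```

```text
shift [ 0.126  -0.1837  0.0119] turn [ 7.2e-02 -3.0e-03 -8.5e+00] pos [ 0.5319 -0.2536  0.2126] F [ 0.3 -0.6  0.4] open 0.0854 ff 0.0 q6 2.21 t 6.0
0 [421. 244.]
-0.025 [311. 278.]
-0.03 [288. 285.]
-0.034 [271. 290.]
-0.038 [252. 296.]
-0.045 [221. 306.]
```

View pics/s2.png

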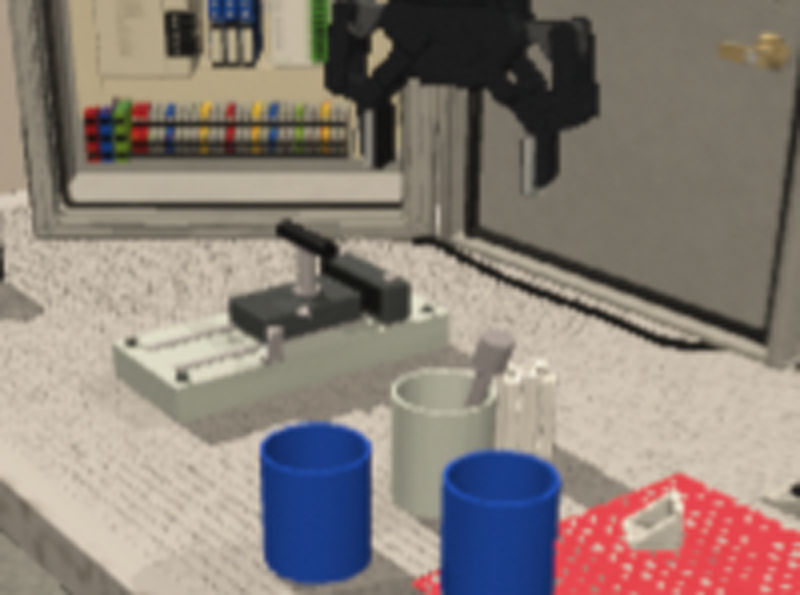

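View pics/s3.png

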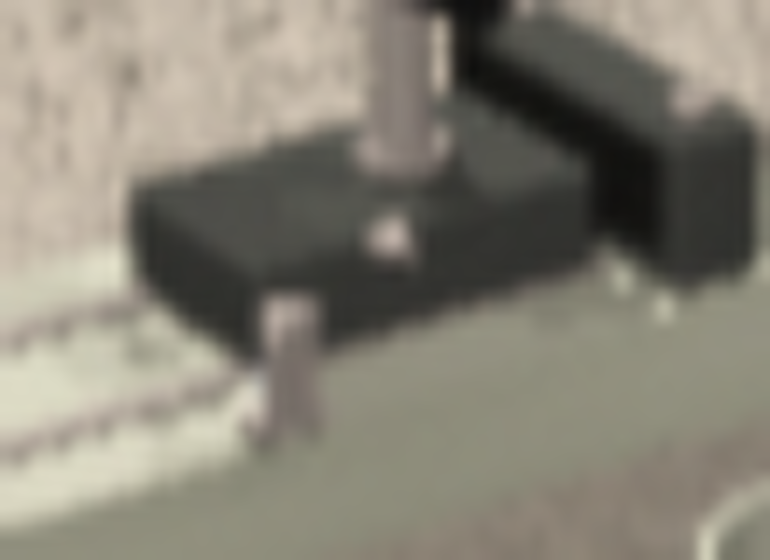

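The pin stands leaning in the metal cup, head at crop (495,340). In the close crop the carriage pointer is at (390,236) and the bracket pointer's top at (292,302).

```bash
python3 - <<'E'
from h import *
c=ld('scene'); e=np.array([np.cos(-.035),np.sin(-.035)]);n=np.array([-e[1],e[0]])
def cl(p): p=p[:,:2]-[.568,-.0374]; return np.c_[p@e,p@n].round(4)
px=[[390,236],[368,236],[410,258],[388,215],[268,300],[320,298],[292,302],[292,320],[280,292]]
print(cl(at_z(c,np.array(px)/14+[219.5,174.5],.055)))
c=ld('top'); 
save('t2',cv2.resize(c['img'][168:198,228:263],None,fx=20,fy=20,interpolation=cv2.INTER_CUBIC))
for x in(0,-.025,-.03,-.035,-.04): 
  q=np.r_[np.array([.568,-.0374])+x*e-.0335*n,.055]; print(x,((proj(c,q)[0]-[228,168]+.5)*20).round(0))
E
```

```text
[[-0.0029 -0.0271]
 [-0.0063 -0.0247]
 [-0.0051 -0.0373]
 [ 0.0019 -0.0192]
 [-0.0365 -0.0366]
 [-0.0282 -0.0416]
 [-0.0334 -0.04  ]
 [-0.0374 -0.0463]
 [-0.0329 -0.0351]]
0 [419. 186.]
-0.025 [409. 362.]
-0.03 [407. 398.]
-0.035 [405. 433.]
-0.04 [402. 469.]
```

View pics/t2.png

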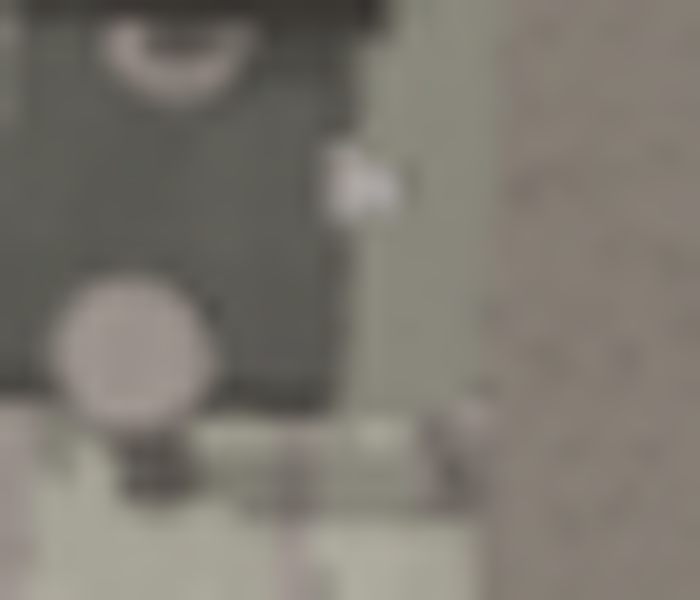

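Request:
{"op": "send_rows", "data": {
  "plan": [
    [0.126, -0.184, 0, 0, 0, -8.5, 1],
    [0.126, -0.184, 0, 0, 0, -8.5, 1],
    [0.126, -0.184, 0, 0, 0, -8.5, 1],
    [0.126, -0.184, 0, 0, 0, -8.5, 1],
    [0.126, -0.184, 0, 0, 0, -8.5, 1]
  ]
}}

```text
clock: 6.5
position: [0.5854, -0.0327, 0.2052]
ee_rot: [0.85, 0.526, -0.0, -0.001]
force: [0.7, -0.1, 1.0]
opening: 0.0851
finger_force: 0.0
```

```bash
python3 -c "
from h import *
go(.5875,-.038,.17,1.536)"
```

```text
shift [-0.0038  0.0043  0.0352] turn [-0.012 -0.005 -3.066] pos [ 0.5854 -0.0327  0.2052] F [ 0.7 -0.1  1. ] open 0.0851 ff 0.0 q6 1.83 t 6.5
```

In the top crop the carriage pointer tip is at (400,187), where the model puts it, and the mark's tip is near (435,430). So the travel is about 33 mm.

Request:
{"op": "send_rows", "data": {
  "plan": [
    [-0.004, 0.0045, 0, 0, 0, -3.05, 1],
    [-0.004, 0.0045, 0, 0, 0, -3.05, 1],
    [-0.004, 0.0045, 0, 0, 0, -3.05, 1],
    [-0.004, 0.0045, 0.03, 0, 0, -3.05, 1],
    [-0.004, 0.0045, 0.03, 0, 0, -3.05, 1]
  ]
}}

```text
clock: 7.0
position: [0.5857, -0.0416, 0.1723]
ee_rot: [0.723, 0.691, -0.002, -0.003]
force: [-0.4, -0.3, -0.9]
opening: 0.0853
finger_force: 0.0
```

```bash
python3 -c "
from h import *
go(.5877,-.038,.081,1.536)"
```

```text
shift [0.0036 0.0024 0.0913] turn [-0.046 -0.008 -0.08 ] pos [ 0.5857 -0.0416  0.1723] F [-0.4 -0.3 -0.9] open 0.0853 ff 0.0 q6 1.4 t 7.0
```

Request:
{"op": "send_rows", "data": {
  "plan": [
    [0.002, 0.001, 0.03, 0, 0, -0.05, 1],
    [0.002, 0.001, 0.06, 0, 0, -0.05, 1],
    [0.002, 0.001, 0.09, 0, 0, -0.05, 1],
    [0.002, 0.001, 0.09, 0, 0, -0.05, 1],
    [0.002, 0.001, 0.09, 0, 0, -0.05, 1]
  ]
}}

```text
clock: 7.5
position: [0.5887, -0.0401, 0.0869]
ee_rot: [0.721, 0.693, -0.0, -0.0]
force: [-0.2, -0.0, 0.7]
opening: 0.0851
finger_force: 0.0
```

```bash
python3 -c "
from h import *
go(.5877,-.038,.081,1.536)"
```

```text
shift [ 0.0021 -0.0011  0.0059] turn [-0.006 -0.001 -0.032] pos [ 0.5887 -0.0401  0.0869] F [-0.2 -0.   0.7] open 0.0851 ff 0.0 q6 1.4 t 7.5
```

Request:
{"op": "send_rows", "data": {
  "plan": [
    [0.002, -0.001, 0.005, 0, 0, 0, 1],
    [0.002, -0.001, 0.005, 0, 0, 0, -1],
    [0.002, -0.001, 0.005, 0, 0, 0, -1],
    [0.002, -0.001, 0.005, 0, 0, 0, -1],
    [0.002, -0.001, 0.005, 0, 0, 0, -1]
  ]
}}

```text
clock: 8.0
position: [0.588, -0.0381, 0.0817]
ee_rot: [0.721, 0.693, 0.0, 0.0]
force: [-0.4, 0.4, -0.4]
opening: 0.0283
finger_force: 0.0
```

Request:
{"op": "send_rows", "data": {
  "plan": [
    [0, 0, 0, 0, 0, 0, -1],
    [0, 0, 0, 0, 0, 0, -1],
    [0, 0, 0, 0, 0, 0, -1],
    [0, 0, 0, 0, 0, 0, -1],
    [0, 0, 0, 0, 0, 0, -1]
  ]
}}

```text
clock: 8.5
position: [0.587, -0.038, 0.0817]
ee_rot: [0.721, 0.693, -0.0, -0.0]
force: [-4.8, 0.2, 5.7]
opening: 0.0143
finger_force: 58.6
```

```bash
python3 -c "
from h import *
go(.5877-.033,-.038+.0012,.081,1.536)"
```

```text
shift [-0.     -0.0323  0.0008] turn [-0.008  0.001 -0.029] pos [ 0.587  -0.038   0.0817] F [-4.8  0.2  5.7] open 0.0143 ff 58.6 q6 1.4 t 8.5
```

Request:
{"op": "send_rows", "data": {
  "plan": [
    [0, -0.008, 0, 0, 0, 0, -1],
    [0, -0.016, 0, 0, 0, 0, -1],
    [0, -0.024, 0, 0, 0, 0, -1],
    [0, -0.032, 0, 0, 0, 0, -1],
    [0, -0.033, 0, 0, 0, 0, -1]
  ]
}}

```text
clock: 9.0
position: [0.5563, -0.037, 0.0818]
ee_rot: [0.721, 0.693, 0.001, 0.002]
force: [11.4, 1.0, -5.8]
opening: 0.0139
finger_force: 59.0
```

Request:
{"op": "send_rows", "data": {
  "plan": [
    [0, 0, 0, 0, 0, 0, -1],
    [0, 0, 0, 0, 0, 0, -1],
    [0, 0, 0, 0, 0, 0, -1]
  ]
}}

```text
clock: 9.3
position: [0.5571, -0.037, 0.0819]
ee_rot: [0.721, 0.693, 0.002, 0.002]
force: [10.2, 0.8, -3.4]
opening: 0.0139
finger_force: 59.1
```

```bash
python3 - <<'E'
from h import *
go(.5877-.033,-.038+.0012,.081,1.536)
c=cam('scene'); save('s4',cv2.resize(c['img'][178:214,215:265],None,fx=16,fy=16,interpolation=cv2.INTER_CUBIC))
e=np.array([np.cos(-.035),np.sin(-.035)]);n=np.array([-e[1],e[0]])
for y in(-.025,-.0335,-.045):
  q=np.r_[np.array([.568,-.0374])-.033*e+y*n,.055]; print(y,((proj(c,q)[0]-[215,178]+.5)*16).round(0))
E
```

```text
shift [ 0.0001 -0.0024  0.0008] turn [ 0.033 -0.001 -0.029] pos [ 0.5571 -0.037   0.0819] F [10.2  0.8 -3.4] open 0.0139 ff 59.1 q6 1.39 t 9.3
-0.025 [367. 264.]
-0.0335 [394. 282.]
-0.045 [432. 308.]
```

View pics/s4.png

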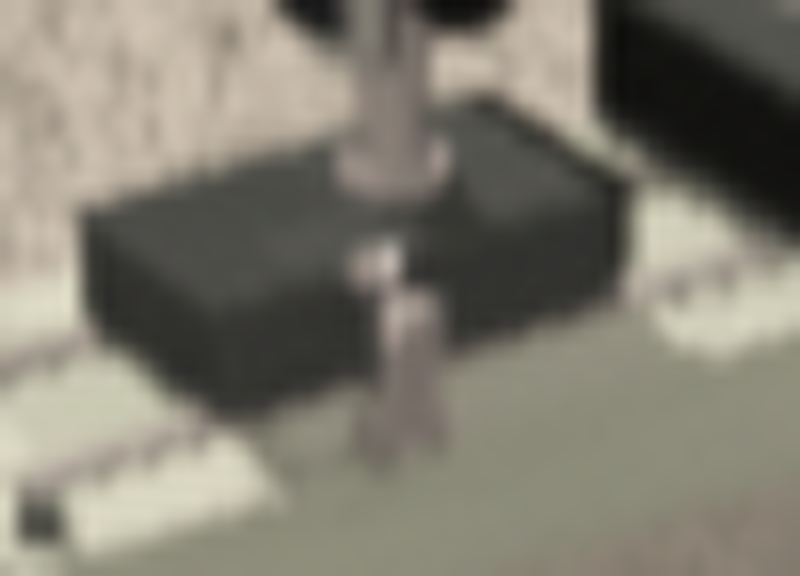

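The carriage pointer is now at (378,265), and the bracket pointer's top at (412,308) is still a few millimetres farther front. I'll check this against the depth data from both cameras.

```bash
python3 - <<'E'
from h import *
e=np.array([np.cos(-.035),np.sin(-.035)]);n=np.array([-e[1],e[0]])
def cl(p): q=p[:,:2]-[.568,-.0374]; return np.c_[q@e,q@n,p[:,2]]*1000
for nm,(u0,u1,v0,v1) in {'top':(240,256,170,198),'scene':(225,255,180,212)}.items():
    c=ld(nm) if nm=='top' else cam(nm)
    u,v=np.meshgrid(np.arange(u0,u1),np.arange(v0,v1)); uv=np.c_[u.ravel(),v.ravel()]
    P=cl(at_depth(c,uv)); s=(P[:,1]<-27)&(P[:,1]>-50)&(P[:,2]>44)&(P[:,2]<62)
    print(nm); print(np.c_[uv,P,c['img'][uv[:,1],uv[:,0]].mean(1)][s].round(1))
E
```

```text
top
[[247.  176.    2.2 -29.3  54.  143. ]
 [247.  177.   -0.7 -29.4  53.9 158.3]
 [248.  177.   -0.6 -32.2  54.2 125. ]
 [251.  188.  -31.5 -42.4  56.5 140. ]
 [252.  188.  -31.5 -45.1  58.  131.3]
 [249.  189.  -34.9 -37.   58.3 113.7]
 [250.  189.  -34.3 -39.8  55.8 120. ]
 [251.  189.  -33.9 -42.5  54.4 130.7]
 [252.  189.  -33.9 -45.3  55.5 128.3]
 [250.  190.  -37.2 -39.9  56.4 111.3]
 [251.  190.  -37.1 -42.7  56.8 118.7]
 [252.  190.  -37.  -45.5  57.5 120. ]
 [251.  191.  -40.1 -42.8  58.3 109.7]
 [252.  191.  -39.5 -45.6  55.5 119. ]]
scene
[[239.  194.  -30.4 -28.7  55.7 175. ]
 [239.  196.  -38.  -40.7  56.9 136.3]
 [240.  196.  -33.9 -39.   55.  130.3]
 [241.  196.  -31.2 -39.7  54.4 115.3]
 [239.  197.  -39.2 -42.6  55.1 159. ]
 [240.  197.  -36.3 -42.8  54.3 155.7]
 [241.  197.  -34.2 -44.4  54.4 137.7]
 [242.  197.  -29.3 -41.5  51.7  95.3]
 [239.  198.  -40.  -43.7  52.9 153. ]
 [240.  198.  -38.2 -45.8  53.2 133.7]
 [241.  198.  -34.4 -44.5  51.5 117.7]
 [242.  198.  -29.5 -41.6  48.9  92.3]
 [239.  199.  -39.9 -43.3  49.7 133.3]
 [240.  199.  -36.6 -43.   48.6 113.7]
 [241.  199.  -33.2 -42.4  47.4 108. ]
 [242.  199.  -29.7 -41.8  46.1  94.7]
 [239.  200.  -40.  -43.4  46.9 112. ]
 [240.  200.  -37.9 -45.   46.9 109. ]
 [241.  200.  -34.5 -44.4  45.7 108.7]
 [242.  200.  -31.9 -45.2  45.2 106.3]]
```

Both cameras put the bracket pointer's centre at clamp x of about -35 mm. The carriage is at about -30.5 mm, so I'll draw it 4.5 mm more.

Request:
{"op": "send_rows", "data": {
  "plan": [
    [0, -0.0025, 0, 0, 0, 0, -1],
    [0, -0.0045, 0, 0, 0, 0, -1],
    [0, -0.0045, 0, 0, 0, 0, -1],
    [0, -0.0045, 0, 0, 0, 0, -1],
    [0, -0.0045, 0, 0, 0, 0, -1]
  ]
}}

```text
clock: 9.9
position: [0.5528, -0.0368, 0.0818]
ee_rot: [0.721, 0.693, 0.002, 0.002]
force: [11.2, 0.0, -4.1]
opening: 0.0141
finger_force: 59.0
```

```bash
python3 - <<'E'
from h import *
go(.5877-.035,-.038+.0012,.081,1.536)
c=cam('scene'); im=c['img'][178:214,215:265]
e=np.array([np.cos(-.035),np.sin(-.035)]);n=np.array([-e[1],e[0]])
big=cv2.resize(im,None,fx=16,fy=16,interpolation=cv2.INTER_CUBIC)
for x,col in((-.030,(255,0,0)),(-.035,(0,255,0)),(-.04,(255,0,0))):
  a,b=[((proj(c,np.r_[np.array([.568,-.0374])+x*e+y*n,.055])[0]-[215,178]+.5)*16).astype(int) for y in(-.0,-.06)]
  cv2.line(big,tuple(map(int,a)),tuple(map(int,b)),col,1)
save('s5',big)
def cl(p): q=p[:,:2]-[.568,-.0374]; return np.c_[q@e,q@n,p[:,2]]*1000
# handle stem / carriage front-edge check
u,v=np.meshgrid(np.arange(218,262),np.arange(182,205)); P=cl(at_depth(c,np.c_[u.ravel(),v.ravel()]))
s=(abs(P[:,2]-55)<2.5)&(abs(P[:,1])<22); print('carriage top x range',np.percentile(P[s,0],[1,99]))
E
```

```text
shift [ 0.     -0.0001  0.0008] turn [ 0.035 -0.    -0.028] pos [ 0.5528 -0.0368  0.0818] F [11.2  0.  -4.1] open 0.0141 ff 59.0 q6 1.39 t 9.9
carriage top x range [-63.85465972  54.06851166]
```

View pics/s5.png

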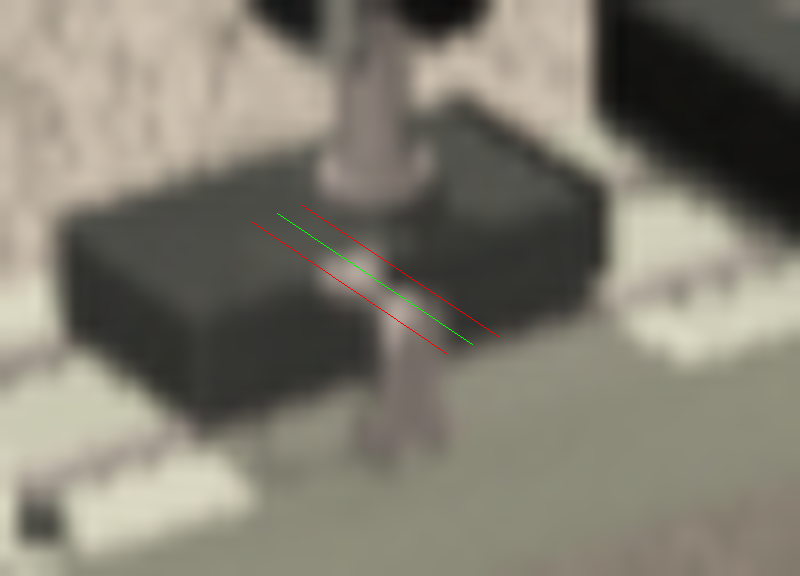

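Both pointers now lie on one line parallel to the crossbar: (350,272) and (408,310). I'll hold briefly and hand in.

Request:
{"op": "send_rows", "data": {
  "plan": [
    [0, 0, 0, 0, 0, 0, -1],
    [0, 0, 0, 0, 0, 0, -1],
    [0, 0, 0, 0, 0, 0, -1],
    [0, 0, 0, 0, 0, 0, -1],
    [0, 0, 0, 0, 0, 0, -1]
  ]
}}

```text
clock: 10.45
position: [0.5528, -0.0368, 0.0818]
ee_rot: [0.721, 0.693, 0.002, 0.002]
force: [10.9, 0.7, -3.5]
opening: 0.0143
finger_force: 59.0
```

```bash
python3 -c "
from h import *
go(.5527,-.0368,.081,1.536); print(job_done())"
```

```text
shift [ 0.     -0.0001  0.0008] turn [ 0.034 -0.    -0.028] pos [ 0.5528 -0.0368  0.0818] F [10.9  0.7 -3.5] open 0.0143 ff 59.0 q6 1.39 t 10.4
the job is handed in; nothing more can be done
None
```

I handed the job in at 10.4 s with the pin standing in the metal cup and the gripper holding the carriage still; in the last picture its pointer is level with the mark, but no verdict came back.

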